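# Find the loose filter hatch and push it open

### The arm

A 6-joint arm with a two-finger parallel gripper is mounted at the origin on the work surface. World frame = base frame: x ahead of the robot, y to its left, z up, the work surface at z = 0. Lengths are in m, angles in rad, forces in N, time in s.
With the tool pointing down it reaches from about 0.35 to 0.975 m from the base axis. Payload 4.9 kg.
Tool frame: the origin (TCP) lies on the centre line of the jaws, within the pads' length; the fingertips stand manip.tip_reach ahead of it and the grasp point (between the pads) is the TCP (manip.tip_reach is the distance from the TCP to the fingertips, in m); z points along the fingers, y is the line along which they close (so a half turn about z gives the same grasp; the last joint's range is limited). The gripper opens to 85 mm and grips with 20 to 120 N. Pads are 22 mm wide; open, the fingers measure 114 mm over their backs; the gripper's body (76 mm by 85 mm) begins 54 mm behind the grasp point. The pads swing forward as they close: fully open they stand 13 mm farther back than shut.
Start: joints at [-1.4, 0.053, 1.613, -0, 1.476, -0.119], TCP at [0.179, -0.599, 0.25] pointing down, gripper open.
Joint ranges: [-3.01, 3.01], [-1.01, 2.22], [0.06, 2.58], [-1.02, 4.17], [0.09, 2.62], [-3.14, 3.14]. Speed limits (rad/s): [2.57, 2.57, 3.14, 3.14, 3.14, 3.14].

### API

Orientations are given as a unit quaternion [w, x, y, z].
In Python, from plant import manip gives the robot as it stands. The module is installed in compiled form; this text tells all that it offers.
- The arm moves only by the tool move_arm, never from a script. Its argument "rows" is a list of rows, each a list of 7 numbers: the shift along the tool's x, y, z in cm, then the turn, a rotation vector about the tool's x, y, z in degrees, then the opening, from -1 (shut) to 1 (fully open). In form: [[tx, ty, tz, ax, ay, az, jaw], ...]. A call has 1 to 20 rows; each row shifts and turns the commanded pose from where the row before left it, along the tool's axes as they then stand; what a row does not reach is not made up. A row lasts 1/12 s, in which the tool goes at most 41.7 mm and 7.16 degrees, less where a joint would pass 70% of its speed; a pose out of reach is approached as far as the arm can. A call is refused whole if a number of a shift passes 4.17 or a number of a turn 7.16, either way. A call with a gripper value outside its range is refused whole. The fingers move at their own pace and stop on an object; the grip force is fixed at half the most. Time passes only in rows, so rows that do not move let the fingers close. It gives the time, the measured TCP pose, the force, the opening and the grip force at its end, in the units of the state.
- manip.state(): the state, without advancing time (a new reading comes with each control period).
- manip.grab_frame(name): name is "scene" or "top"; returns a dict with "img" (480x640x3 uint8, blue, green, red), "mtx" (3x3 intrinsics, pixels), "k1" (the pictures are not rectified: a ray, as slopes to the right and down, at radius r is drawn at 1 + k1 r^2 times it, then the intrinsics apply), "R" (3x3) and "t" (3): a world point X has camera coordinates R X + t. Camera axes: x right, y down, z forward; pixel columns grow to the right and rows downward; lengths in m; the calibration is good to about 2 mm. A picture is of the moment at which its call begins. There is no depth.
- manip.job_done(): hands the job in; it is judged then, once.
The state is a dict: "time": time; "joint_pos": joint angles; "joint_vel": joint speeds; "joint_efforts": joint torques, N m; "tool_pos": TCP position; "tool_rot": TCP orientation; "contact_force": force on the tool from outside, world axes, zero at the start; "ft_torque": the same for the moment, N m; "gripper_width": opening from 0.0 (shut) to 1.0 (fully open); "grasp_force": force on a finger pad.
Only numpy, scipy, OpenCV 4.12 (cv2) and the standard library are available. Lean on these libraries where they do the work, as an engineer would, in place of code of your own. Each camera call takes 0.05 s, during which the arm holds its last target. There are 200 camera calls.

### The job

One of the four identical hatches on the blue extraction duct has lost its catch: press gently on the black marks, one hatch after another, until you find the one that rocks. Then push its raised far edge over with the fingertips until the hatch stands upright, and leave it open with the hand clear. Only press and push, gently, never hard, and leave the mould insert, jar, screwdriver and cup where they are.

Things in the scene. Friction and masses are not known exactly. Their poses are not given: they have to be found in the camera images.
- duct: blue steel extraction duct fixed to the bench, 170 (x) x 480 (y) x 80 mm high, flat top at z = 80. Origin on the bench under the middle of the row of hatches; +x points away from the robot across the row, +y along the row to the robot's left. It spans y = -190 to +290; beyond y = 170 is a plain deck without hatches. A flat rim 25 mm wide lies behind the hatches (+x)
- hatch_1 (a joint): hatch 1 of 4 (1 = robot's right): flush aluminium plate 120 (x) x 75 (y) x 6 mm, centre x = 0, y = -130.5 mm of the duct. Angle in rad: 0 shut, 1.57 upright, 1.70 stop. Pivot line along y at x = -15, z = 77 mm: the near end (45 mm) sinks, the far end (75 mm) rises. Caught: springs down 1 to 3 mm at its pad and returns. Loose: tips under 2 to 8 N on the pad; stiff hinge, stays where left
- pad_1 (a point): black round press mark, 24 mm across, on top of hatch 1, 30 mm to the near side (-x) of its pivot line; moves with the hatch. Under a loose hatch the duct is clear to 45 mm below its top
- edge_1 (a point): middle of the far edge of hatch 1, 75 mm beyond the pivot line (+x), mid-thickness; it rises as the near end is pressed down and is 75 mm above the pivot when upright
- hatch_2 (a joint): hatch 2 of 4 (1 = robot's right): flush aluminium plate 120 (x) x 75 (y) x 6 mm, centre x = 0, y = -43.5 mm of the duct. Angle in rad: 0 shut, 1.57 upright, 1.70 stop. Pivot line along y at x = -15, z = 77 mm: the near end (45 mm) sinks, the far end (75 mm) rises. Caught: springs down 1 to 3 mm at its pad and returns. Loose: tips under 2 to 8 N on the pad; stiff hinge, stays where left
- pad_2 (a point): black round press mark, 24 mm across, on top of hatch 2, 30 mm to the near side (-x) of its pivot line; moves with the hatch. Under a loose hatch the duct is clear to 45 mm below its top
- edge_2 (a point): middle of the far edge of hatch 2, 75 mm beyond the pivot line (+x), mid-thickness; it rises as the near end is pressed down and is 75 mm above the pivot when upright
- hatch_3 (a joint): hatch 3 of 4 (1 = robot's right): flush aluminium plate 120 (x) x 75 (y) x 6 mm, centre x = 0, y = 43.5 mm of the duct. Angle in rad: 0 shut, 1.57 upright, 1.70 stop. Pivot line along y at x = -15, z = 77 mm: the near end (45 mm) sinks, the far end (75 mm) rises. Caught: springs down 1 to 3 mm at its pad and returns. Loose: tips under 2 to 8 N on the pad; stiff hinge, stays where left
- pad_3 (a point): black round press mark, 24 mm across, on top of hatch 3, 30 mm to the near side (-x) of its pivot line; moves with the hatch. Under a loose hatch the duct is clear to 45 mm below its top
- edge_3 (a point): middle of the far edge of hatch 3, 75 mm beyond the pivot line (+x), mid-thickness; it rises as the near end is pressed down and is 75 mm above the pivot when upright
- hatch_4 (a joint): hatch 4 of 4 (1 = robot's right): flush aluminium plate 120 (x) x 75 (y) x 6 mm, centre x = 0, y = 130.5 mm of the duct. Angle in rad: 0 shut, 1.57 upright, 1.70 stop. Pivot line along y at x = -15, z = 77 mm: the near end (45 mm) sinks, the far end (75 mm) rises. Caught: springs down 1 to 3 mm at its pad and returns. Loose: tips under 2 to 8 N on the pad; stiff hinge, stays where left
- pad_4 (a point): black round press mark, 24 mm across, on top of hatch 4, 30 mm to the near side (-x) of its pivot line; moves with the hatch. Under a loose hatch the duct is clear to 45 mm below its top
- edge_4 (a point): middle of the far edge of hatch 4, 75 mm beyond the pivot line (+x), mid-thickness; it rises as the near end is pressed down and is 75 mm above the pivot when upright
- insert: loose steel mould insert, 45 x 40 x 30 mm high, standing on the duct's deck; origin at its underside; leave alone
- jar: loose small amber glass jar, 40 mm across, 50 mm high, standing on the duct's deck; origin at its underside; leave alone
- driver: loose screwdriver, about 200 mm long, lying on the bench to the robot's right; leave alone
- cup: loose aluminium cup, 70 mm across, 85 mm high, standing on the bench to the right of the duct; origin at its underside; leave alone

How it is judged:
On the way, in this order (a step that is already met when the one before it is completed fails the run):
1. the loose hatch has been found: pressed at its mark, it has rocked by at least 0.2 rad (((value of joint hatch_1 above 0.2 rad and value of joint each of hatch_2, hatch_3, hatch_4 below 0.05 rad) or (value of joint hatch_2 above 0.2 rad and value of joint each of hatch_1, hatch_3, hatch_4 below 0.05 rad) or (value of joint hatch_3 above 0.2 rad and value of joint each of hatch_1, hatch_2, hatch_4 below 0.05 rad) or (value of joint hatch_4 above 0.2 rad and value of joint each of hatch_1, hatch_2, hatch_3 below 0.05 rad))), for 0.1 s.
2. that hatch has been pushed up to at least 1.3 rad (75 degrees) (((value of joint hatch_1 above 1.3 rad and value of joint each of hatch_2, hatch_3, hatch_4 below 0.05 rad) or (value of joint hatch_2 above 1.3 rad and value of joint each of hatch_1, hatch_3, hatch_4 below 0.05 rad) or (value of joint hatch_3 above 1.3 rad and value of joint each of hatch_1, hatch_2, hatch_4 below 0.05 rad) or (value of joint hatch_4 above 1.3 rad and value of joint each of hatch_1, hatch_2, hatch_3 below 0.05 rad))), for 0.1 s.
At the end, for the whole second after the job is handed in: The loose hatch stands open at 1.3 rad (75 degrees) or more and at rest, the other three are shut (below 0.05 rad), and insert, jar, screwdriver and cup are within 20 mm of where they started (((value of joint hatch_1 above 1.3 rad and value of joint each of hatch_2, hatch_3, hatch_4 below 0.05 rad) or (value of joint hatch_2 above 1.3 rad and value of joint each of hatch_1, hatch_3, hatch_4 below 0.05 rad) or (value of joint hatch_3 above 1.3 rad and value of joint each of hatch_1, hatch_2, hatch_4 below 0.05 rad) or (value of joint hatch_4 above 1.3 rad and value of joint each of hatch_1, hatch_2, hatch_3 below 0.05 rad)) and ((value of joint hatch_1 above 1.3 rad and velocity of joint hatch_1 between -0.05 and 0.05 rad/s) or (value of joint hatch_2 above 1.3 rad and velocity of joint hatch_2 between -0.05 and 0.05 rad/s) or (value of joint hatch_3 above 1.3 rad and velocity of joint hatch_3 between -0.05 and 0.05 rad/s) or (value of joint hatch_4 above 1.3 rad and velocity of joint hatch_4 between -0.05 and 0.05 rad/s)) and not (distance of insert from where it was at the start of the episode above 0.02 m) and not (distance of jar from where it was at the start of the episode above 0.02 m) and not (distance of driver from where it was at the start of the episode above 0.02 m) and not (distance of cup from where it was at the start of the episode above 0.02 m)); the robot touches nothing.
It fails at once if a loose bystander (insert, jar, screwdriver or cup) is pushed, lifted or carried more than 20 mm (distance of any of insert, jar, driver, cup from where it was at the start of the episode above 0.02 m).
It fails at once if the fingers press or pinch the duct or a hatch with more than 60 N (contact force between the fingers and duct above 60 N).
It also fails if it takes over 61 s, if anything falls off the work surface, if the arm or the gripper's body presses on something with over 40 N, if the wrist force passes 120 N, or if a joint passes its speed limit or range.

## Working session

There is one attempt and no reset: what is moved stays moved. The work goes in short steps, Python scripts to look and compute and a tool call to move; the robot and the scene stay as the last step left them, time stands still between calls to the robot, and variables do not carry over. Pictures are saved under pics/ and viewed, at most 10 in all, crops included, and the job is handed in when it is done.

Besides the shell and the picture viewer there is one more tool, called after "Call:" as name([rows], argument=value, ...), one row to a line, values as JSON. move_arm: Moves the arm, as the interface text tells. Its arguments: {"type":"object","properties":{"rows":{"type":"array","items":{"type":"array","items":{"type":"number"}}}},"required":["rows"]}

```bash
mkdir -p pics; python3 - <<'E'
from plant import manip
import cv2
s=manip.state();print(s, manip.tip_reach)
for n in("scene","top"):
    f=manip.grab_frame(n);cv2.imwrite(f"pics/{n}0.png",f["img"]);print(n,f["mtx"].tolist(),f["k1"],f["R"].tolist(),f["t"].tolist())
E
```

```text
{'time': 0.0, 'joint_pos': array([-1.40000307e+00,  5.33339967e-02,  1.61430191e+00,  1.80731722e-05,
        1.47596181e+00, -1.19011182e-01]), 'joint_vel': array([ 0.0006917 ,  0.00138782, -0.00146436, -0.00018539, -0.00084176,
       -0.0008664 ]), 'joint_efforts': array([-4.89111499e-04, -3.93678260e+01, -3.70176315e+01, -5.50955190e-05,
        7.07215571e-03, -7.84832423e-06]), 'tool_pos': array([ 0.17850242, -0.59836494,  0.24907241]), 'tool_rot': array([-1.00242854e-03,  9.89519657e-01,  1.44394748e-01, -1.69615833e-05]), 'contact_force': array([0.32073219, 0.51173159, 0.31086814]), 'ft_torque': array([ 0.0079371 , -0.0281512 ,  0.00886839]), 'grasp_force': 0.0, 'gripper_width': 1.0005373299491067} 0.019
scene [[585.6962463634527, 0.0, 322.82911064118605], [0.0, 585.6962463634527, 240.78312368110986], [0.0, 0.0, 1.0]] 0.012615263446208502 [[-0.7342351019560468, 0.6787820925381093, -0.012397011945578025], [0.5546061721650298, 0.5891829225068144, -0.58760146155603], [-0.39154924192500595, -0.438313078376535, -0.8090555212542827]] [0.36728435247273017, -0.18211433996607565, 1.2886861729110834]
top [[514.8473017341236, 0.0, 315.5167538411085], [0.0, 514.8473017341236, 239.39759395591142], [0.0, 0.0, 1.0]] 0.003019438441334758 [[-0.024317422169947794, -0.9995132649733418, -0.019542162657675007], [-0.9825041611191748, 0.027504991115341562, -0.18419839534385532], [0.18464624654326114, 0.014721025985829984, -0.9826947924108532]] [-0.030269400418210253, 0.45915301108637885, 0.8814518854019734]
```

View pics/scene0.png

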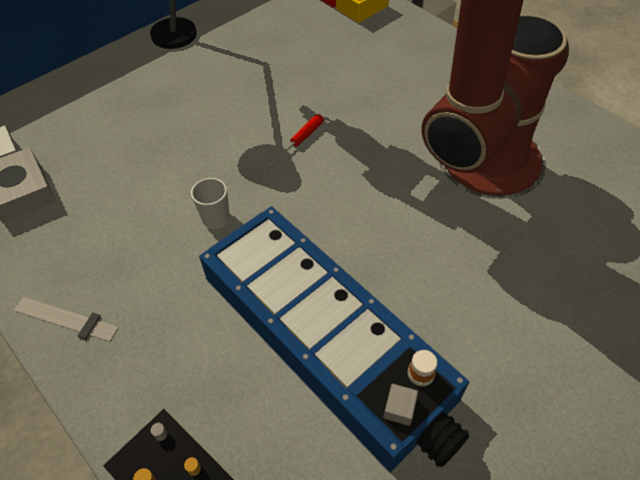

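View pics/top0.png

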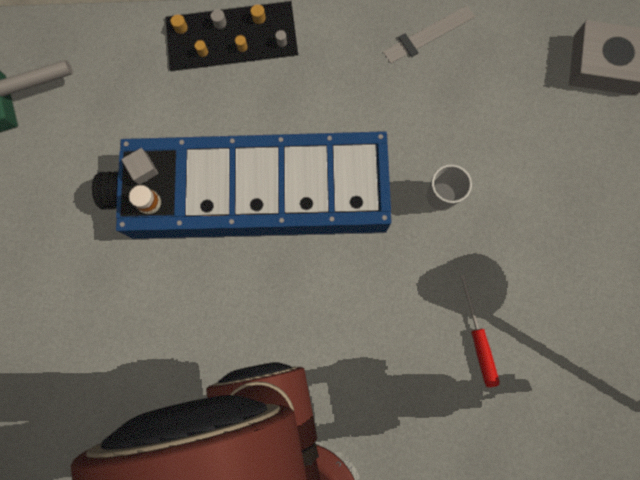

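The scene picture shows four hatches with pads at (275,235), (307,264), (341,295) and (377,328), numbered 1 to 4. In the top picture the same pads are at (356,202), (306,204), (257,205) and (207,206). The jar and insert stand on the deck beyond hatch 4, and the cup and driver are on the right.

```bash
cat > h.py <<'E'
import numpy as np, cv2
from plant import manip
from scipy.spatial.transform import Rotation as Ro
def px2w(f,uv,z):
    k=np.array([f["k1"],0,0,0,0.])
    p=cv2.undistortPoints(np.array(uv,float).reshape(-1,1,2),f["mtx"],k).reshape(-1,2)
    d=np.c_[p,np.ones(len(p))]@f["R"]; c=-f["R"].T@f["t"]
    return c+d*((z-c[2])/d[:,2])[:,None]
E
python3 - <<'E'
from h import *
np.set_printoptions(precision=4,suppress=True)
T=manip.grab_frame("top");S=manip.grab_frame("scene")
def blobs(f,uv):
    o=[]
    for u,v in uv:
        g=f["img"][v-11:v+12,u-11:u+12].max(2); m=(g<75).astype(np.uint8)
        n,l,st,c=cv2.connectedComponentsWithStats(m); i=l[11,11]; o.append(c[i]+[u-11,v-11]); print(st[i,4],end=' ')
    return o
ps=[]
for f,uv in((T,[(356,202),(306,204),(257,205),(207,206)]),(S,[(275,235),(307,264),(341,295),(377,328)])):
    w=px2w(f,blobs(f,uv),.08);print(w);ps.append(w)
w=(ps[0]+ps[1])/2
dy=(w[3]-w[0])/np.linalg.norm(w[3]-w[0]); print("pitch",np.linalg.norm(w[3]-w[0])/3,"yaw",np.degrees(np.arctan2(-dy[0],dy[1])))
dx=np.array([dy[1],-dy[0],0]); print("origin",w.mean(0)+.045*dx)
print("jar,insert top",px2w(T,[(141,196)],.13),px2w(T,[(139,165)],.11),"cup",px2w(T,[(451,184)],.085))
q=manip.state()["tool_rot"];print(Ro.from_quat(np.r_[q[1:],q[0]]).as_matrix())
E
```

```text
110 110 114 115 [[ 0.5158 -0.1146  0.08  ]
 [ 0.5161 -0.0276  0.08  ]
 [ 0.5164  0.0591  0.08  ]
 [ 0.5167  0.1463  0.08  ]]
88 101 113 128 [[ 0.5132 -0.1132  0.08  ]
 [ 0.5137 -0.0263  0.08  ]
 [ 0.5139  0.061   0.08  ]
 [ 0.5144  0.1478  0.08  ]]
pitch 0.08699448207124262 yaw -0.216651108276327
origin [0.56   0.0164 0.08  ]
jar,insert top [[0.523  0.2439 0.13  ]] [[0.584  0.2568 0.11  ]] cup [[ 0.5414 -0.2804  0.085 ]]
[[ 0.9583  0.2858 -0.0002]
 [ 0.2858 -0.9583  0.0013]
 [ 0.0002 -0.0013 -1.    ]]
```

Call:
move_arm([
  [0,0,0,0,0,5.5,-1],
  [0,0,0,0,0,5.5,-1],
  [0,0,0,0,0,5.6,-1],
  [2.24,-3.23,0,0,0,0,-1],
  [2.24,-3.23,0,0,0,0,-1],
  [2.24,-3.23,0,0,0,0,-1],
  [2.24,-3.23,0,0,0,0,-1],
  [2.24,-3.23,0,0,0,0,-1],
  [2.24,-3.23,0,0,0,0,-1],
  [2.24,-3.23,0,0,0,0,-1],
  [2.24,-3.23,0,0,0,0,-1],
  [2.24,-3.23,0,0,0,0,-1],
  [2.24,-3.23,0,0,0,0,-1],
  [2.24,-3.23,0,0,0,0,-1],
  [2.24,-3.23,0,0,0,0,-1],
  [2.24,-3.23,0,0,0,0,-1],
  [2.24,-3.23,0,0,0,0,-1],
  [2.24,-3.23,0,0,0,0,-1],
  [0,0,3,0,0,0,-1],
  [0,0,3,0,0,0,-1],
])

```text
time: 1.87
tool_pos: [0.5171, -0.1128, 0.1921]
tool_rot: [0.001, 1.0, 0.002, 0.003]
contact_force: [0.3, -0.9, -0.5]
gripper_width: -0.001
grasp_force: 0.0
```

Call:
move_arm([
  [-0.2,0.1,3,0,0,0,-1],
  [0,0,3,0,0,0,-1],
  [0,0,1.8,0,0,0,-1],
  [0,0,0,0,0,0,-1],
  [0,0,0.3,0,0,0,-1],
  [0,0,0.3,0,0,0,-1],
  [0,0,0.2,0,0,0,-1],
  [0,0,0,0,0,0,-1],
])

```text
time: 2.53
tool_pos: [0.5134, -0.1157, 0.1056]
tool_rot: [0.0, 1.0, 0.0, 0.001]
contact_force: [0.7, -1.0, 0.1]
gripper_width: 0.0
grasp_force: 0.0
```

Call:
move_arm([
  [0,0,0.3,0,0,0,-1],
  [0,0,0.2,0,0,0,-1],
  [0,0,0.1,0,0,0,-1],
  [0,0,0.1,0,0,0,-1],
  [0,0,0,0,0,0,-1],
])

```text
time: 2.95
tool_pos: [0.5128, -0.1155, 0.0984]
tool_rot: [0.0, 1.0, 0.0, 0.0]
contact_force: [-2.4, 1.2, 6.0]
gripper_width: 0.002
grasp_force: 3.0
```

Call:
move_arm([
  [0,0,0.1,0,0,0,-1],
  [0,0,0.1,0,0,0,-1],
  [0,0,0,0,0,0,-1],
])

```text
time: 3.2
tool_pos: [0.5129, -0.1156, 0.098]
tool_rot: [0.0, 1.0, 0.0, -0.0]
contact_force: [-8.9, 2.4, 15.3]
gripper_width: -0.005
grasp_force: 7.5
```

Call:
move_arm([
  [0,0,-1.5,0,0,0,-1],
  [0.1,-2.9,0,0,0,0,-1],
  [0,-2.9,0,0,0,0,-1],
  [0,-2.9,0,0,0,0,-1],
  [0,0,0,0,0,0,-1],
  [0,0,0.7,0,0,0,-1],
  [0,0,0.2,0,0,0,-1],
  [0,0,0.1,0,0,0,-1],
  [0,0,0.1,0,0,0,-1],
  [0,0,0.1,0,0,0,-1],
  [0,0,0.1,0,0,0,-1],
  [0,0,0,0,0,0,-1],
])

```text
time: 4.2
tool_pos: [0.5134, -0.0292, 0.0983]
tool_rot: [0.0, 1.0, -0.0, -0.001]
contact_force: [-4.9, 0.5, 7.1]
gripper_width: 0.0
grasp_force: 3.6
```

Call:
move_arm([
  [0,0,0.1,0,0,0,-1],
  [0,0,0.1,0,0,0,-1],
  [0,0,0,0,0,0,-1],
])

```text
time: 4.45
tool_pos: [0.5135, -0.0292, 0.0979]
tool_rot: [0.0, 1.0, -0.0, -0.001]
contact_force: [-10.6, 0.5, 17.0]
gripper_width: 0.003
grasp_force: 8.5
```

Hatch 2 is caught as well (17 N with no give), so on to hatch 3.

Call:
move_arm([
  [0,0,-1.5,0,0,0,-1],
  [0.1,-2.95,0,0,0,0,-1],
  [0,-2.9,0,0,0,0,-1],
  [0,-2.9,0,0,0,0,-1],
  [0,0,0,0,0,0,-1],
  [0,0,0.7,0,0,0,-1],
  [0,0,0.2,0,0,0,-1],
  [0,0,0.1,0,0,0,-1],
  [0,0,0.1,0,0,0,-1],
  [0,0,0.1,0,0,0,-1],
  [0,0,0.1,0,0,0,-1],
  [0,0,0.1,0,0,0,-1],
  [0,0,0.1,0,0,0,-1],
  [0,0,0,0,0,0,-1],
])

```text
time: 5.62
tool_pos: [0.5143, 0.0581, 0.0979]
tool_rot: [0.001, 1.0, -0.0, -0.001]
contact_force: [-11.3, -1.1, 17.2]
gripper_width: 0.002
grasp_force: 9.0
```

Hatch 3 is caught too. Next is hatch 4.

Call:
move_arm([
  [0,0,-1.5,0,0,0,-1],
  [0.1,-2.95,0,0,0,0,-1],
  [0,-2.95,0,0,0,0,-1],
  [0,-2.9,0,0,0,0,-1],
  [0,0,0,0,0,0,-1],
  [0,0,0.7,0,0,0,-1],
  [0,0,0.2,0,0,0,-1],
  [0,0,0.1,0,0,0,-1],
  [0,0,0.1,0,0,0,-1],
  [0,0,0.1,0,0,0,-1],
  [0,0,0.1,0,0,0,-1],
  [0,0,0.1,0,0,0,-1],
  [0,0,0.1,0,0,0,-1],
  [0,0,0,0,0,0,-1],
])

```text
time: 6.78
tool_pos: [0.5158, 0.1466, 0.0954]
tool_rot: [0.0, 1.0, -0.0, 0.0]
contact_force: [-1.1, -2.7, 3.1]
gripper_width: 0.002
grasp_force: 1.9
```

Call:
move_arm([
  [0,0,0.2,0,0,0,-1],
  [0,0,0.2,0,0,0,-1],
  [0,0,0.2,0,0,0,-1],
  [0,0,0.2,0,0,0,-1],
  [0,0,0,0,0,0,-1],
])

```text
time: 7.2
tool_pos: [0.5159, 0.1475, 0.0871]
tool_rot: [-0.001, 1.0, -0.0, 0.0]
contact_force: [-0.4, -1.2, 2.8]
gripper_width: 0.0
grasp_force: 1.0
```

Call:
move_arm([
  [-0.1,0,0.2,0,0,0,-1],
  [-0.1,0,0.2,0,0,0,-1],
  [0,0,0.2,0,0,0,-1],
  [0,0,0.2,0,0,0,-1],
  [0,0,0,0,0,0,-1],
])

```text
time: 7.62
tool_pos: [0.5127, 0.1472, 0.0783]
tool_rot: [-0.0, 1.0, 0.0, -0.001]
contact_force: [-1.0, 0.3, 0.9]
gripper_width: 0.001
grasp_force: 0.5
```

```bash
python3 - <<'E'
from h import *
f=manip.grab_frame("scene")["img"][200:440,200:520];cv2.imwrite("pics/s1.png",cv2.resize(f,(800,600)))
E
```

```text
(no output)
```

View pics/s1.png

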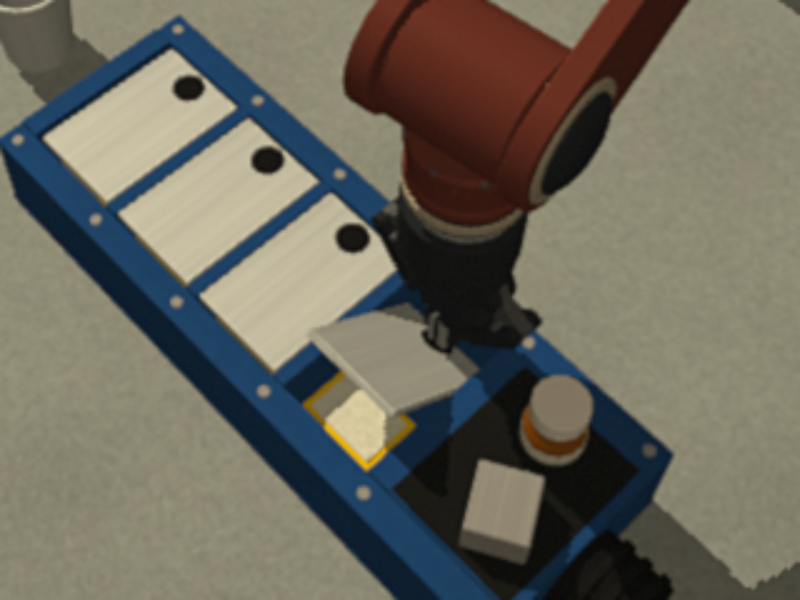

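Hatch 4 is loose and now tipped up: its far edge runs from about (315,332) to (390,412) in the crop. I'll lift clear, pass over the hatch and come down behind that edge.

Call:
move_arm([
  [0,0,-2,0,0,0,-1],
  [0,0,-4,0,0,0,-1],
  [0,0,-4,0,0,0,-1],
  [0,0,-3,0,0,0,-1],
  [3.7,0,0,0,0,0,-1],
  [3.7,0,0,0,0,0,-1],
  [3.7,0,0,0,0,0,-1],
  [3.7,0,0,0,0,0,-1],
  [0,0,0,0,0,0,-1],
  [0,0,3,0,0,0,-1],
  [0,0,3,0,0,0,-1],
  [0,0,2,0,0,0,-1],
  [0,0,0,0,0,0,-1],
  [0,0,0,0,0,0,-1],
])

```text
time: 8.83
tool_pos: [0.6598, 0.147, 0.1269]
tool_rot: [0.0, 1.0, 0.0, -0.002]
contact_force: [-0.8, 0.9, 0.5]
gripper_width: 0.001
grasp_force: 0.0
```

```bash
python3 - <<'E'
from h import *
f=manip.grab_frame("scene")["img"][200:440,200:520];cv2.imwrite("pics/s2.png",cv2.resize(f,(800,600)))
E
```

```text
(no output)
```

View pics/s2.png

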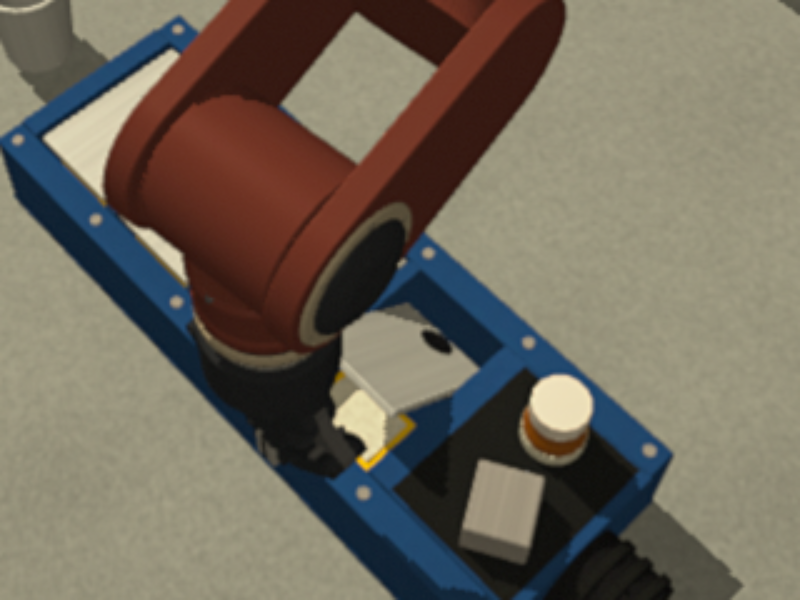

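The hatch stayed tipped with its edge near (390,410), and the fingers are behind it. Now I'll push toward -x.

Call:
move_arm([
  [-1,0,0,0,0,0,-1],
  [-1,0,0,0,0,0,-1],
  [-0.6,0,0,0,0,0,-1],
  [-0.6,0,0,0,0,0,-1],
  [-0.6,0,0,0,0,0,-1],
  [-0.6,0,0,0,0,0,-1],
  [-0.6,0,0,0,0,0,-1],
  [-0.6,0,0,0,0,0,-1],
  [-0.6,0,0,0,0,0,-1],
  [0,0,0,0,0,0,-1],
])

```text
time: 9.72
tool_pos: [0.6007, 0.1473, 0.1315]
tool_rot: [-0.0, 1.0, 0.0, 0.002]
contact_force: [2.2, -0.0, 2.6]
gripper_width: 0.001
grasp_force: 1.4
```

Call:
move_arm([
  [-0.6,0,0,0,0,0,-1],
  [-0.6,0,0,0,0,0,-1],
  [-0.5,0,0,0,0,0,-1],
  [-0.5,0,0,0,0,0,-1],
  [-0.5,0,0,0,0,0,-1],
  [-0.5,0,0,0,0,0,-1],
  [-0.5,0,0,0,0,0,-1],
  [-0.3,0,0,0,0,0,-1],
  [0,0,0,0,0,0,-1],
  [0,0,0,0,0,0,-1],
])

```text
time: 10.55
tool_pos: [0.5603, 0.1472, 0.1319]
tool_rot: [-0.0, 1.0, 0.0, 0.001]
contact_force: [-0.6, -1.3, 10.9]
gripper_width: 0.001
grasp_force: 0.6
```

```bash
python3 - <<'E'
from h import *
f=manip.grab_frame("scene")["img"][200:440,200:520];cv2.imwrite("pics/s3.png",cv2.resize(f,(800,600)))
E
```

```text
(no output)
```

View pics/s3.png

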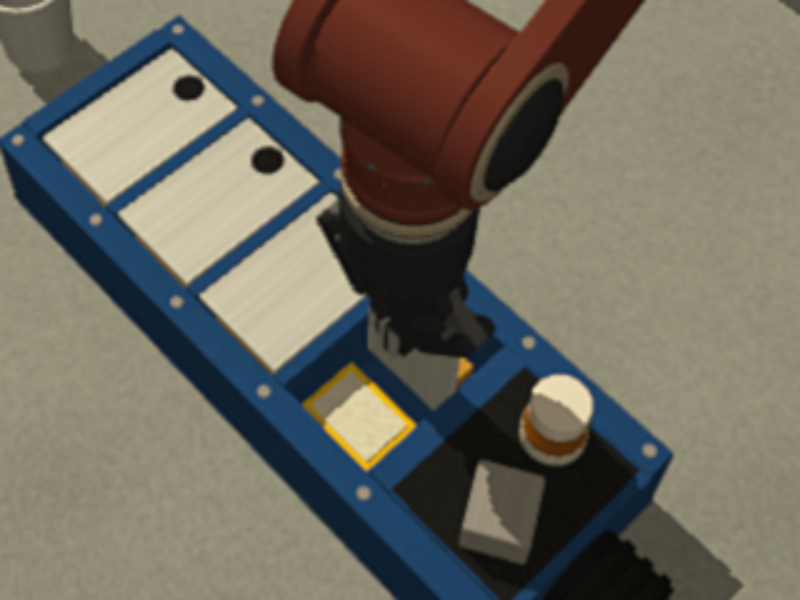

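The hatch is nearly upright, but its edge is bearing up on the finger's knuckle (11 N). I'll raise the tool a little, then finish the push.

Call:
move_arm([
  [0,0,-0.5,0,0,0,-1],
  [0,0,-0.7,0,0,0,-1],
  [0,0,-0.7,0,0,0,-1],
  [0,0,0,0,0,0,-1],
  [-0.3,0,0,0,0,0,-1],
  [-0.3,0,0,0,0,0,-1],
  [0,0,0,0,0,0,-1],
])

```text
time: 11.18
tool_pos: [0.5529, 0.1471, 0.148]
tool_rot: [0.0, 1.0, 0.0, -0.0]
contact_force: [0.8, -0.9, 0.6]
gripper_width: 0.0
grasp_force: 0.2
```

Call:
move_arm([
  [1,0,0,0,0,0,-1],
  [2,0,0,0,0,0,-1],
  [3,0,0,0,0,0,-1],
  [3,0,0,0,0,0,-1],
  [0,0,-2,0,0,0,-1],
  [0,0,-3,0,0,0,-1],
  [0,0,-3,0,0,0,-1],
  [0,0,0,0,0,0,-1],
])

```text
time: 11.85
tool_pos: [0.6473, 0.1474, 0.2355]
tool_rot: [-0.001, 1.0, -0.0, 0.005]
contact_force: [1.5, -0.1, 2.4]
gripper_width: -0.005
grasp_force: 0.0
```

```bash
python3 - <<'E'
from h import *
f=manip.grab_frame("scene")["img"][200:440,200:520];f2=manip.grab_frame("top")["img"][100:260,80:400]
cv2.imwrite("pics/s4.png",np.vstack([cv2.resize(f,(480,360)),cv2.resize(f2,(480,240))]))
E
```

```text
(no output)
```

View pics/s4.png

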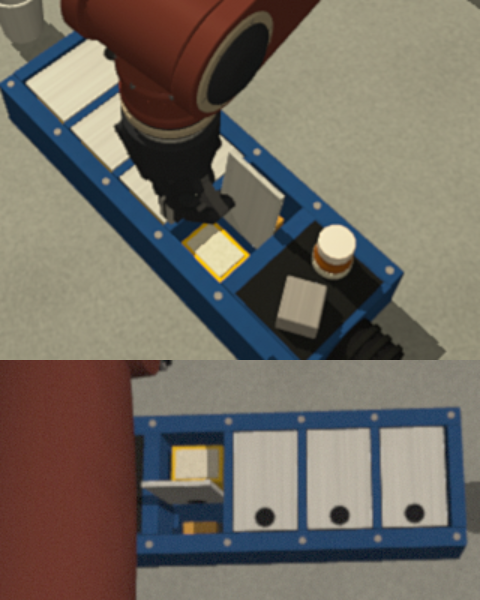

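Hatch 4 looks upright, with its top edge from (230,152) to (283,200) in the composite; the other three are flush and the bystanders haven't moved. I'll check the angle from those points.

```bash
python3 - <<'E'
from h import *
T=manip.grab_frame("top");S=manip.grab_frame("scene")
for f,uv in((S,[(353.3,301.3),(388.7,333.3)]),(T,[(174.7,182),(228,183)])):
    for z in(.147,.152): print(px2w(f,uv,z).round(4).tolist())
E
```

```text
[[0.5359, 0.1111, 0.147], [0.5358, 0.1866, 0.147]]
[[0.538, 0.113, 0.152], [0.538, 0.1881, 0.152]]
[[0.5401, 0.1833, 0.147], [0.5358, 0.0962, 0.147]]
[[0.5386, 0.1819, 0.152], [0.5343, 0.0952, 0.152]]
```

Call:
move_arm([
  [0,0,0,0,0,0,-1],
  [0,0,0,0,0,0,-1],
  [0,0,0,0,0,0,-1],
])

```text
time: 12.3
tool_pos: [0.6429, 0.147, 0.2268]
tool_rot: [0.0, 1.0, 0.0, -0.001]
contact_force: [0.3, 0.6, -0.3]
gripper_width: 0.003
grasp_force: 0.0
```

```bash
python3 -c "
from plant import manip
print(manip.job_done())"
```

```text
the job is handed in; nothing more can be done
None
```

Hatch 4 was the loose one: it now stands open at about 1.65 rad by camera, the other three are shut, the bystanders look unmoved and the hand is clear; I handed the job in at 12.3 s, and no verdict came back.

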